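Put the microscope optics away in flip-cap lens tubes and bins

ROBOT

A 7-joint arm with a two-finger parallel gripper is mounted at the origin on the work surface. World frame = base frame: x ahead of the robot, y to its left, z up, the work surface at z = 0. Lengths are in m, angles in rad, forces in N, time in s.
With the tool pointing down it reaches from about 0.4 to 0.9 m from the base axis. Payload 5.5 kg.
Tool frame: the origin (TCP) lies on the centre line of the jaws, within the pads' length; the fingertips stand 25 mm ahead of it and the grasp point (between the pads) lies 6 mm ahead of it; z points along the fingers, y is the line along which they close (so a half turn about z gives the same grasp; the last joint's range is limited). The gripper opens to 85 mm and grips with 20 to 120 N. Pads are 22 mm wide; open, the fingers measure 114 mm over their backs; the gripper's body (76 mm by 85 mm) begins 54 mm behind the grasp point. The pads swing forward as they close: fully open they stand 13 mm farther back than shut.
Start: joints at [-1.077, 0.501, -0.427, 1.55, 0.221, 1.138, -0.21], TCP at [0.149, 0.633, 0.256] pointing down, gripper open.
Joint ranges: [-2.88, 2.88], [-0.31, 2.03], [-1.54, 1.56], [0.2, 2.42], [-1.41, 4.55], [0.19, 2.02], [-2.57, 2.57]. Speed limits (rad/s): [2.57, 2.57, 3.14, 3.14, 3.14, 3.14, 3.14].

INTERFACE

Orientations are given as a rotation vector (axis times angle).
In Python, from plant import arm gives the robot as it stands. Calls block until the motion is done:
- arm.move_ptp(position, orientation): joint-space move of the TCP to a pose.
- arm.servo_line(position, vel=0.15, attitude=None, threshold=None): straight line of the TCP; attitude=None keeps the orientation; vel is the mean speed in m/s. With threshold (N) it stops when the force on the tool has changed by that much, and returns True; else False.
- arm.set_joints(angles): joint-space move.
- arm.grip(opening, grip_force=None): opening from 0.0 (shut) to 1.0 (fully open); grip_force is the grip in N (None keeps the last); returns when the fingers have stopped.
- arm.wait(seconds).
- arm.inverse_kinematics(position, orientation): joint angles nearest the present ones, or None.
- arm.state(): the state.
- arm.read_camera(name): name is "scene" or "top"; returns (picture, depth): 420x560x3 uint8, blue, green, red; 420x560 float32, m along the optical axis (not along the pixel's ray), 0 where there is no reading.
- arm.camera_params(name): a dict with "fovy" (degrees; the focal length in pixels is half the picture's height over the tangent of half this angle, whatever the lens; pixels are square), "cx", "cy" (the principal point, pixels), "view" (4x4, takes a point from world to camera coordinates). Camera axes: x right, y down, z forward; pixel columns grow to the right and rows downward; lengths in m; the calibration is good to about 2 mm. A picture is of the moment at which its call begins. camera_params takes no time and is no camera call.
A pose or a line that the arm cannot do raises arm.MotionError and nothing moves.
- arm.sign_off(): hands the job in; it is judged then, once.
The state is a dict: "time_s": time; "q": joint angles; "joint_vel": joint speeds; "effort": joint torques, N m; "ee_pos": TCP position; "orientation": TCP orientation; "wrist_force": force on the tool from outside, world axes, zero at the start; "wrist_torque": the same for the moment, N m; "opening": opening from 0.0 (shut) to 1.0 (fully open); "grip_force": force on a finger pad.
Only numpy, scipy, OpenCV 4.12 (cv2) and the standard library are available. Lean on these libraries where they do the work, as an engineer would, in place of code of your own. Each camera call takes 0.05 s, during which the arm holds its last target. There are 200 camera calls.

TASK

Put the microscope's optics away for the night. Flick open the lens tube whose cap matches an objective's coloured ring, stand the objective in it nose up and press the cap fully shut; put the eyepieces in the white bin and the filters in the blue bin. Finish with every tube in the rack shut, empty ones too, set the objectives and eyepieces down gently rather than dropping them, and leave everything else on the bench alone.

Things in the scene. Friction and masses are not known exactly. Their poses are not given: they have to be found in the camera images.
- rack: Grey rack fixed to the bench, 88 x 320 x 38 mm, origin at the centre of its underside. Its y axis runs along the row of three lens tubes, which are held firmly in it 104 mm apart (any colour order); its x axis points from the thumb tabs of the caps to their hinges.
- tube_red: White upright flip-cap lens tube with a red band and a red cap. It cannot move in the rack. Origin at the centre of its underside (8 mm above the bench), same axes as the rack. Outer diameter 50 mm, bore 43 mm, rim 64 mm above the origin; the bore's padded floor is 36 mm above the origin, so the bore is 28 mm deep. The cap's hinge line is parallel to y, through x = +31 mm, z = 64 mm.
- cap_red (a joint): Angle of the red flip cap in rad: 0 fully shut, grows as it swings up and over to +x of its tube, stop at 2.1. A rubbing hinge (0.04 N m) leaves it wherever it is let go. It can be pinched across its diameter (along y) at any angle and carried round the hinge, the cap turning between the pads, or it can be pushed.
- hinge_red (a point): Middle of the red cap's hinge line, at rim height, 31 mm to +x of the tube's axis. The cap is a hollow round cup, outer diameter 56 mm, inner 50 mm. Shut, it is centred on the tube, from 4 mm below the rim to its flat top 28.5 mm above the rim (inside 25 mm). A thumb tab, 18 mm wide, 4 mm thick, sticks out 12 mm to -x at rim height.
- tube_yellow: White upright flip-cap lens tube with a yellow band and a yellow cap. It cannot move in the rack. Origin at the centre of its underside (8 mm above the bench), same axes as the rack. Outer diameter 50 mm, bore 43 mm, rim 64 mm above the origin; the bore's padded floor is 36 mm above the origin, so the bore is 28 mm deep. The cap's hinge line is parallel to y, through x = +31 mm, z = 64 mm.
- cap_yellow (a joint): Angle of the yellow flip cap in rad: 0 fully shut, grows as it swings up and over to +x of its tube, stop at 2.1. A rubbing hinge (0.04 N m) leaves it wherever it is let go. It can be pinched across its diameter (along y) at any angle and carried round the hinge, the cap turning between the pads, or it can be pushed.
- hinge_yellow (a point): Middle of the yellow cap's hinge line, at rim height, 31 mm to +x of the tube's axis. The cap is a hollow round cup, outer diameter 56 mm, inner 50 mm. Shut, it is centred on the tube, from 4 mm below the rim to its flat top 28.5 mm above the rim (inside 25 mm). A thumb tab, 18 mm wide, 4 mm thick, sticks out 12 mm to -x at rim height.
- tube_blue: White upright flip-cap lens tube with a blue band and a blue cap. It cannot move in the rack. Origin at the centre of its underside (8 mm above the bench), same axes as the rack. Outer diameter 50 mm, bore 43 mm, rim 64 mm above the origin; the bore's padded floor is 36 mm above the origin, so the bore is 28 mm deep. The cap's hinge line is parallel to y, through x = +31 mm, z = 64 mm.
- cap_blue (a joint): Angle of the blue flip cap in rad: 0 fully shut, grows as it swings up and over to +x of its tube, stop at 2.1. A rubbing hinge (0.04 N m) leaves it wherever it is let go. It can be pinched across its diameter (along y) at any angle and carried round the hinge, the cap turning between the pads, or it can be pushed.
- hinge_blue (a point): Middle of the blue cap's hinge line, at rim height, 31 mm to +x of the tube's axis. The cap is a hollow round cup, outer diameter 56 mm, inner 50 mm. Shut, it is centred on the tube, from 4 mm below the rim to its flat top 28.5 mm above the rim (inside 25 mm). A thumb tab, 18 mm wide, 4 mm thick, sticks out 12 mm to -x at rim height.
- obj_red: Microscope objective with a red ring, about 120 g, standing nose up on its black thread cap, which stays on; origin at the centre of its foot, z up the optical axis. Thread cap 38 mm across, 10 mm high; steel barrel 25 mm across from 10 to 43 mm up; nose tapering to 14 mm across at 50 mm. In its tube the top 22 mm (15 mm of it barrel) stands proud of the rim. May be absent.
- obj_yellow: Microscope objective with a yellow ring, about 120 g, standing nose up on its black thread cap, which stays on; origin at the centre of its foot, z up the optical axis. Thread cap 38 mm across, 10 mm high; steel barrel 25 mm across from 10 to 43 mm up; nose tapering to 14 mm across at 50 mm. In its tube the top 22 mm (15 mm of it barrel) stands proud of the rim. May be absent.
- obj_blue: Microscope objective with a blue ring, about 120 g, standing nose up on its black thread cap, which stays on; origin at the centre of its foot, z up the optical axis. Thread cap 38 mm across, 10 mm high; steel barrel 25 mm across from 10 to 43 mm up; nose tapering to 14 mm across at 50 mm. In its tube the top 22 mm (15 mm of it barrel) stands proud of the rim. May be absent.
- eyepiece_a: Eyepiece standing on its black eyecup; origin at the centre of its underside, z up. Eyecup 40 mm across, 22 mm high; above it a dark steel tube 23 mm across up to 52 mm. May be absent.
- eyepiece_b: Eyepiece standing on its black eyecup; origin at the centre of its underside, z up. Eyecup 40 mm across, 22 mm high; above it a dark steel tube 23 mm across up to 52 mm. May be absent.
- filter_a: Round blue filter in an aluminium ring, lying flat, a disc 46 mm across and 10 mm thick; origin at the centre of its underside. May be absent.
- filter_b: Round green filter in an aluminium ring, lying flat, a disc 46 mm across and 10 mm thick; origin at the centre of its underside. May be absent.
- bin_white: Open white plastic bin for eyepieces, fixed, origin at the centre of its underside; outer 150 mm (its x) x 170 mm (its y), walls 4 mm thick and 40 mm high, floor 4 mm thick.
- bin_blue: Open blue plastic bin for filters, fixed, origin at the centre of its underside; outer 150 mm (its x) x 170 mm (its y), walls 4 mm thick and 40 mm high, floor 4 mm thick.
- wash_bottle: Bystander: a white squeeze wash bottle, 64 mm across, 200 mm tall; origin at the centre of its underside.
- slide_box: Bystander: a blue slide box, 90 x 170 x 28 mm; origin at the centre of its underside.
- petri_dish: Bystander: a clear petri dish with an amber medium, 93 mm across, 15 mm high; origin at the centre of its underside.
- beaker: Bystander: a glass beaker, 66 mm across, 85 mm tall; origin at the centre of its underside.
- marker: Bystander: a black marker pen with a green cap, 120 x 12 x 12 mm; origin at the centre of its underside.

How it is judged:
At the end, for the whole second after the job is handed in: Every objective present stands upright (within 0.2 rad) on the floor of the tube of its own colour (foot within 6 mm of the seat), all three caps are shut (under 0.08 rad), every eyepiece present lies inside the white bin and every filter present inside the blue bin, all at rest (value of joint each of cap_red, cap_yellow, cap_blue below 0.08 rad and horizontal distance between obj_red and tube_red below 0.006 m and z of obj_red in the frame of tube_red between 0.03 and 0.042 m and angle between each of obj_red, obj_yellow, obj_blue's own z axis and vertical below 0.2 rad and linear speed of each of obj_red, obj_yellow, obj_blue, eyepiece_a, eyepiece_b, filter_a, filter_b below 0.03 m/s and horizontal distance between obj_yellow and tube_yellow below 0.006 m and z of obj_yellow in the frame of tube_yellow between 0.03 and 0.042 m and horizontal distance between obj_blue and tube_blue below 0.006 m and z of obj_blue in the frame of tube_blue between 0.03 and 0.042 m and x of eyepiece_a in the frame of bin_white between -0.071 and 0.071 m and y of eyepiece_a in the frame of bin_white between -0.081 and 0.081 m and height (world z) of each of eyepiece_a, eyepiece_b, filter_a, filter_b below 0.036 m and x of eyepiece_b in the frame of bin_white between -0.071 and 0.071 m and y of eyepiece_b in the frame of bin_white between -0.081 and 0.081 m and x of filter_a in the frame of bin_blue between -0.071 and 0.071 m and y of filter_a in the frame of bin_blue between -0.081 and 0.081 m and x of filter_b in the frame of bin_blue between -0.071 and 0.071 m and y of filter_b in the frame of bin_blue between -0.081 and 0.081 m); the robot touches nothing.
It fails at once if a bystander (wash bottle, slide box, petri dish, beaker, marker) is pushed more than 30 mm or tipped over ((distance of wash_bottle from where it was at the start of the episode above 0.03 m or angle between wash_bottle's own z axis and vertical above 0.6 rad) or (distance of slide_box from where it was at the start of the episode above 0.03 m or angle between slide_box's own z axis and vertical above 0.6 rad) or (distance of petri_dish from where it was at the start of the episode above 0.03 m or angle between petri_dish's own z axis and vertical above 0.6 rad) or (distance of beaker from where it was at the start of the episode above 0.03 m or angle between beaker's own z axis and vertical above 0.6 rad) or (distance of marker from where it was at the start of the episode above 0.03 m or angle between marker's own z axis and vertical above 0.6 rad)).
It fails at once if an objective or eyepiece is dropped: it falls freely by more than about 15 mm ((height (world z) of obj_red above 0.025 m and contact force between obj_red and anything else below 0.01 N and linear speed of obj_red above 0.55 m/s) or (height (world z) of obj_yellow above 0.025 m and contact force between obj_yellow and anything else below 0.01 N and linear speed of obj_yellow above 0.55 m/s) or (height (world z) of obj_blue above 0.025 m and contact force between obj_blue and anything else below 0.01 N and linear speed of obj_blue above 0.55 m/s) or (height (world z) of eyepiece_a above 0.025 m and contact force between eyepiece_a and anything else below 0.01 N and linear speed of eyepiece_a above 0.55 m/s) or (height (world z) of eyepiece_b above 0.025 m and contact force between eyepiece_b and anything else below 0.01 N and linear speed of eyepiece_b above 0.55 m/s)).
Of obj_red, obj_yellow, obj_blue only 2 to 3 are there at a start; the rules pass over those that are not, and their reading is None.
Of eyepiece_a, eyepiece_b, filter_a, filter_b only 1 to 2 are there at a start; the rules pass over those that are not, and their reading is None.
At some moment in a run one of obj_red, obj_yellow, obj_blue, eyepiece_a, eyepiece_b, filter_a, filter_b may be knocked a few centimetres aside while the robot is not near it.
It also fails if it takes over 210 s, if anything falls off the work surface, if the arm or the gripper's body presses on something with over 40 N, if the wrist force passes 120 N, or if a joint passes its speed limit or range.

## Working session

There is one attempt and no reset: what is moved stays moved. The work goes in short steps, each a Python script; the robot and the scene stay as the last script left them, time stands still between calls to the robot, and variables do not carry over. Pictures are saved under pics/ and viewed, at most 14 in all, crops included, and the job is handed in when it is done.

```bash
ls; mkdir -p pics; python3 - <<'E'
from plant import arm
import cv2,numpy as np
for n in("scene","top"):
    p,d=arm.read_camera(n); cv2.imwrite(f"pics/{n}0.png",p); np.save(f"{n}0.npy",d)
    c=arm.camera_params(n); print(n,c["fovy"],c["cx"],c["cy"],np.round(c["view"],3).tolist(), (d==0).mean())
s=arm.state();print(s)
E
```

```text
pics
scene 49.32057342283038 281.288707906973 210.4120892487347 [[-0.347, 0.938, 0.005, 0.194], [0.509, 0.192, -0.839, -0.223], [-0.788, -0.289, -0.544, 1.674], [0.0, 0.0, 0.0, 1.0]] 0.004081632653061225
top 46.411214164762846 289.81421324034557 208.6789832602378 [[0.002, -1.0, 0.002, -0.016], [-0.997, -0.002, -0.081, 0.584], [0.081, -0.002, -0.997, 1.106], [0.0, 0.0, 0.0, 1.0]] 0.004209183673469388
{'time_s': 0.1, 'q': array([-1.07680237,  0.50179074, -0.42681673,  1.55134102,  0.22076826,
        1.13832392, -0.21030913]), 'joint_vel': array([-1.39096701e-03, -1.48163555e-03, -6.97483591e-04, -3.66978989e-03,
       -5.81147511e-05, -3.10204336e-03,  2.56557857e-04]), 'effort': array([-1.17628573e-02, -5.70809948e+01, -5.83870992e+00, -2.81749320e+01,
        1.05871225e-02,  5.39174260e-03,  1.71012346e-05]), 'ee_pos': array([0.14857808, 0.63218314, 0.25534271]), 'orientation': array([-3.61639142e-01, -3.12039858e+00,  2.80948564e-03]), 'wrist_force': array([-6.88376937e-01, -6.51307365e-01,  3.85622371e-04]), 'wrist_torque': array([-0.0032009 ,  0.00102133,  0.02093069]), 'grip_force': 0.0, 'opening': 0.9983963052429861}
```

View pics/top0.png

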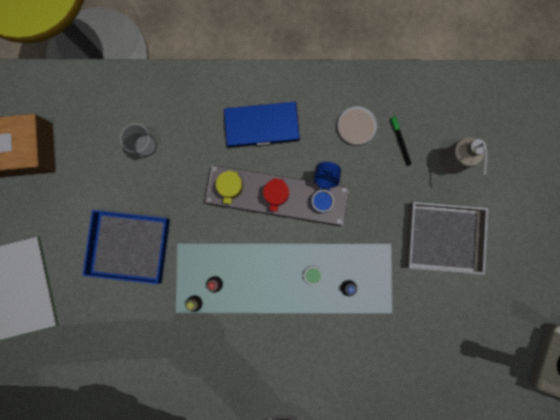

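View pics/scene0.png

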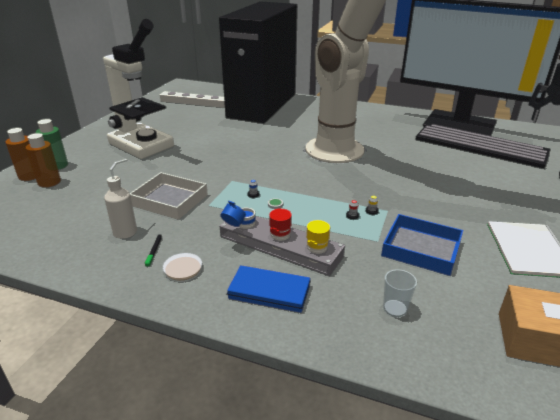

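The top view shows the rack with yellow (229,184), red (276,192) and blue (321,202) tubes. The blue cap is already open at (327,175). Objectives stand at red (214,284), yellow (193,303) and blue (349,288), with the green filter at (313,275). The blue bin is at (127,246) and the white bin at (448,238), and there are no eyepieces. The scene view agrees.

```bash
cat > h.py <<'E'
import numpy as np, cv2
from plant import arm
def cloud(n,d=None):
    p,dd=arm.read_camera(n) if d is None else d
    c=arm.camera_params(n); f=210/np.tan(np.radians(c["fovy"])/2)
    v,u=np.indices(dd.shape); X=np.stack([(u-c["cx"])/f*dd,(v-c["cy"])/f*dd,dd],-1)
    V=np.array(c["view"]); W=(X-V[:3,3])@V[:3,:3]
    W[dd==0]=np.nan
    return p,W
def near(W,x,y,r,z0,z1):
    m=(np.hypot(W[...,0]-x,W[...,1]-y)<r)&(W[...,2]>z0)&(W[...,2]<z1)
    return W[m],m
E
cat > meas.py <<'E'
from h import *
T={n:cloud(n) for n in("top","scene")}
P,W=T["top"]
px=dict(yel_cap=(229,184),red_cap=(276,192),blue_tube=(321,202),blue_cap=(327,172),o_red=(214,284),o_yel=(193,303),o_blue=(349,288),filt=(313,275),bin_b=(127,246),bin_w=(448,238))
for k,(u,v) in px.items():
    w=W[v,u]; print(k,np.round(w,4))
    if k.startswith("o_"):
        for n in T:
            for z0,z1 in((.044,.06),(.015,.04),(.003,.012)):
                q,_=near(T[n][1],w[0],w[1],.03,z0,z1)
                if len(q): print("  ",n,(z0,z1),len(q),np.round(q.mean(0),4),"mid",np.round((q.max(0)+q.min(0))/2,4),"zmax",q[:,2].max().round(4))
    if k=="filt":
        for n in T:
            q,_=near(T[n][1],w[0],w[1],.035,.004,.02); print("  ",n,np.round([q.mean(0),q.min(0),q.max(0)],4).tolist())
    if k.endswith("cap") or k=="blue_tube":
        for n in T:
            q,_=near(T[n][1],w[0],w[1],.04,.06 if k=="blue_tube" else .09,.08 if k=="blue_tube" else .2)
            print("  ",n,len(q),np.round([q.mean(0),q.min(0),q.max(0)],4).tolist())
# rack top
for n in T:
    c=W[197,276]; Q,_=near(T[n][1],c[0],c[1],.19,.034,.042)
    (cx,cy),s,a=cv2.minAreaRect(Q[:,:2].astype(np.float32)); print("rack",n,len(Q),cx,cy,s,a,np.median(Q[:,2]))
for k in("bin_b","bin_w"):
    c=W[px[k][1],px[k][0]]
    for n in T:
        Q,_=near(T[n][1],c[0],c[1],.13,.034,.044)
        print(k,n,cv2.minAreaRect(Q[:,:2].astype(np.float32)))
E
python3 meas.py
```

```text
yel_cap [0.6314 0.1168 0.0998]
   top 531 [[0.6319, 0.1184, 0.1011], [0.6051, 0.0912, 0.0903], [0.6597, 0.1451, 0.1076]]
   scene 321 [[0.6384, 0.1207, 0.099], [0.6053, 0.0915, 0.09], [0.666, 0.147, 0.1035]]
red_cap [0.6139 0.0151 0.1019]
   top 530 [[0.6151, 0.0164, 0.1011], [0.588, -0.0107, 0.0903], [0.6423, 0.0434, 0.1074]]
   scene 291 [[0.6214, 0.0189, 0.0987], [0.5847, -0.01, 0.09], [0.6452, 0.0451, 0.1033]]
blue_tube [ 0.5959 -0.0841  0.0658]
   top 441 [[0.6015, -0.0864, 0.0672], [0.5736, -0.1104, 0.0601], [0.6346, -0.0615, 0.0798]]
   scene 137 [[0.5966, -0.077, 0.066], [0.5737, -0.1012, 0.06], [0.6329, -0.0601, 0.0731]]
blue_cap [ 0.653  -0.0926  0.1313]
   top 368 [[0.6593, -0.0953, 0.1158], [0.6286, -0.124, 0.0902], [0.6799, -0.0665, 0.1406]]
   scene 346 [[0.6648, -0.0876, 0.1113], [0.6391, -0.1231, 0.0901], [0.6809, -0.0644, 0.1375]]
o_red [0.4143 0.1524 0.0581]
   top (0.044, 0.06) 87 [0.4117 0.1593 0.0488] mid [0.4112 0.1589 0.0511] zmax 0.0581
   top (0.015, 0.04) 23 [0.4163 0.1536 0.0265] mid [0.4148 0.1604 0.0276] zmax 0.0394
   top (0.003, 0.012) 151 [0.4145 0.151
[... 1767 characters left out ...]
2624158859253 (0.32022514939308167, 0.21071410179138184) 80.63490295410156 0.038628271852598234
rack scene 1701 0.6163831949234009 0.017334163188934326 (0.32048115134239197, 0.09319457411766052) 81.27587890625 0.03754658803692073
bin_b top ((0.4973479211330414, 0.35999149084091187), (0.17254681885242462, 0.1503104716539383), 83.68147277832031)
bin_b scene ((0.4976263642311096, 0.36000752449035645), (0.1699238419532776, 0.15772832930088043), 83.75131225585938)
bin_w top ((0.5184677243232727, -0.3733079433441162), (0.17289017140865326, 0.15012550354003906), 85.36529541015625)
bin_w scene ((0.5186291933059692, -0.37121307849884033), (0.17520911991596222, 0.15781208872795105), 85.18949890136719)
```

```bash
cat >> h.py <<'E'
from scipy.spatial.transform import Rotation as R
def avg(n,k=6):
    f=[arm.read_camera(n) for _ in range(k)]
    D=np.stack([x[1] for x in f]); D[D==0]=np.nan
    d=np.nan_to_num(np.nanmedian(D,0)); return cloud(n,(f[0][0],d))
def ori(yaw):
    """tool down, closing line along yaw+90deg; half turn picked nearest to present joint 7"""
    c=[(R.from_euler('z',yaw)*R.from_euler(a,np.pi)).as_rotvec() for a in 'xy']
    return c
def go(p,yaw):
    q=arm.state()["q"]; best=None
    for o in ori(yaw):
        j=arm.inverse_kinematics(p,o)
        if j is not None:
            s=np.abs(np.array(j)-q).max()+ (5 if abs(j[6])>2.4 else 0)
            if best is None or s<best[0]: best=(s,o)
    arm.move_ptp(p,best[1])
def line(p,**k): return arm.servo_line(list(map(float,p)),**k)
def up(z=.22,vel=.25):
    p=arm.state()["ee_pos"].copy(); p[2]=z; line(p,vel=vel)
def mid(q): return (np.percentile(q,1,0)+np.percentile(q,99,0))/2
def obj_at(W,x,y,r=.06):
    """nose estimate: mean of points above 44 mm around (x,y)"""
    for rr in (r,.025,.02):
        q,_=near(W,x,y,rr,.043,.065); x,y=mid(q)[:2]
    return mid(q),len(q)
E
python3 - <<'E'
from h import *
T={n:avg(n,8) for n in("top","scene")}
for n in T:
    W=T[n][1]; print(n,"bench z",np.nanmedian(W[(abs(W[...,0]-.50)<.02)&(abs(W[...,1]-.1)<.05)][:,2]).round(4))
    for k,(x,y) in dict(red=(.412,.159),yel=(.368,.206),blue=(.404,-.149)).items(): print(k,obj_at(W,x,y,.03))
    for k,(x,y) in dict(yel=(.6324,.118),red=(.615,.0166)).items():
        q,_=near(W,x,y,.034,.095,.11); print("cap",k,mid(q),q.mean(0),cv2.minEnclosingCircle(q[:,:2].astype(np.float32)))
    q,_=near(W,.598,-.086,.03,.066,.078); print("blue rim",len(q),mid(q),q.mean(0))
    a=R.from_euler('z',-9.2,degrees=True).as_matrix()[:2,:2]
    L=(W[...,:2]-[.6155,.017])@a   # rack coords
    m=(abs(L[...,0])<.056)&(abs(L[...,1])<.18)&(W[...,2]>.033)&(W[...,2]<.043)
    print("rack",m.sum(),cv2.minAreaRect(W[m][:,:2].astype(np.float32)),mid(W[m]),np.median(W[m][:,2]))
    # blue cap in hinge frame
    h=L-np.array([.031,-.104]); m=(abs(h[...,1])<.032)&(h[...,0]>-.06)&(h[...,0]<.08)&(W[...,2]>.085)&(W[...,2]<.17)
    X=np.c_[h[m][:,0],W[m][:,2]-.072]; print("cap pts x,z",np.round(np.percentile(X,[1,10,50,90,99],0),3).tolist(), "line",cv2.fitLine(X.astype(np.float32),cv2.DIST_HUBER,0,.01,.01).ravel())
cv2.imwrite("pics/s1.png",cv2.resize(T["scene"][0][150:300,180:420],None,fx=3,fy=3,interpolation=cv2.INTER_CUBIC))
E
```

```text
top bench z 0.0012
red (array([0.4111799 , 0.15992062, 0.04843696]), 94)
yel (array([0.36699632, 0.20723932, 0.04801677]), 98)
blue (array([ 0.40270847, -0.14959634,  0.04832176]), 93)
cap yel [0.63160957 0.11879251 0.1010134 ] [0.63217015 0.1187593  0.10125614] ((0.6322745084762573, 0.11903733760118484), 0.027885762974619865)
cap red [0.61613603 0.01623786 0.10086488] [0.61555852 0.01642634 0.10131288] ((0.6155460476875305, 0.016348525881767273), 0.02775699645280838)
blue rim 133 [ 0.60079086 -0.08588787  0.07093184] [ 0.60147271 -0.08634009  0.07224619]
rack 3630 ((0.6157587170600891, 0.01651923358440399), (0.31998077034950256, 0.08802872151136398), 80.70347595214844) [0.61572924 0.01661437 0.03872663] 0.038765175699894
cap pts x,z [[0.003, 0.014], [0.012, 0.024], [0.029, 0.044], [0.044, 0.055], [0.049, 0.066]] line [0.7127384  0.70142996 0.02895598 0.04223709]
scene bench z -0.7495
red (array([0.4133896 , 0.16074001, 0.04723958]), 38)
yel (array([0.37031684, 0.20770006, 0.04727173]), 34)
blue (array([ 0.40558929, -0.14908546,  0.04747177]), 29)
cap yel [0.63360681 0.11986875 0.09827715] [0.635974   0.12009995 0.0998358 ] ((0.6328451633453369, 0.11999769508838654), 0.028091637417674065)
cap red [0.61650291 0.01769441 0.09841859] [0.61911858 0.01817063 0.09983928] ((0.6157864332199097, 0.01741689071059227), 0.028980711475014687)
blue rim 62 [ 0.59876338 -0.08078514  0.06937212] [ 0.5958537  -0.07596303  0.06973642]
rack 1783 ((0.6163110733032227, 0.01748768985271454), (0.3191852271556854, 0.0886688381433487), 80.70777130126953) [0.62379282 0.01920765 0.03780103] 0.03766070020787925
cap pts x,z [[0.012, 0.013], [0.021, 0.02], [0.036, 0.039], [0.046, 0.051], [0.049, 0.065]] line [ 0.36659127 -0.9303821   0.03653413  0.03456037]
```

View pics/s1.png

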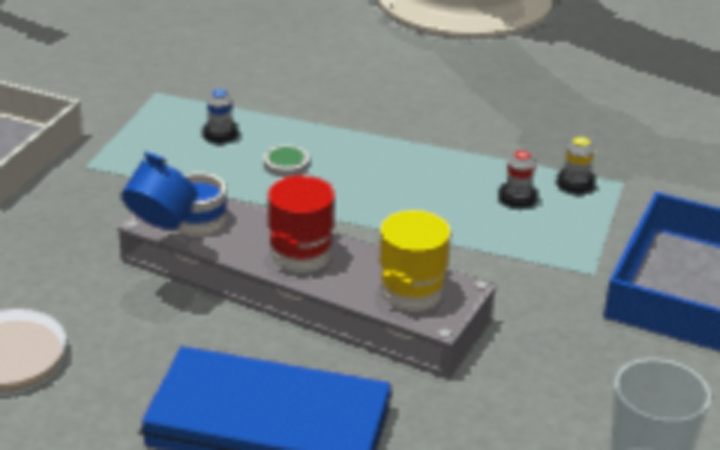

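```bash
cat >> h.py <<'E'
YAW=-.1622; C=np.array([.616,.017])
ax=np.array([np.cos(YAW),np.sin(YAW)]); ay=np.array([-np.sin(YAW),np.cos(YAW)])
def tube(i): return C+ay*.104*i      # +1 yellow, 0 red, -1 blue
ZR=.072
def centre(x,y):
    """centre an objective between the pads in both directions, low on the barrel, then stay above it, aligned to the rack"""
    for yaw in (YAW+np.pi/2,YAW):
        go([x,y,.13],yaw); arm.grip(.65,grip_force=20); line([x,y,.040],vel=.12)
        arm.grip(0,grip_force=20); s=arm.state(); print("centring opening",round(s["opening"]*85,1),"force",s["grip_force"])
        arm.grip(.65); line([x,y,.13],vel=.2)
E
python3 - <<'E'
from h import *
x,y=.4038,-.1495
up(.22); go([x,y,.2],YAW+np.pi/2); centre(x,y); print(arm.state()["time_s"],arm.state()["ee_pos"])
go([.42,.02,.25],YAW)
for n in("top","scene"):
    P,W=avg(n,6); print(n,obj_at(W,x,y,.03),near(W,x,y,.03,.015,.06)[0].mean(0), [obj_at(W,*c,.04)[0] for c in ((.411,.16),(.367,.207))])
    cv2.imwrite(f"pics/c_{n}.png",P)
E
```

```text
centring opening 22.9 force 19.461937872147246
centring opening 23.4 force 19.86107120570523
11.0 [ 0.40375407 -0.14887596  0.1296537 ]
top (array([ 0.40499178, -0.1495833 ,  0.0485279 ]), 91) [ 0.40585279 -0.14803065  0.04506038] [array([0.41114502, 0.15907726, 0.04812465]), array([0.36712552, 0.20720195, 0.04805121])]
scene (array([ 0.40736448, -0.14851162,  0.04713218]), 33) [ 0.41125423 -0.14633326  0.03474587] [array([0.41383825, 0.16104057, 0.04699713]), array([0.37003565, 0.20827325, 0.04707365])]
```

```bash
cat >> h.py <<'E'
H=.0545
def pick(x,y):
    line([x,y,H],vel=.12); arm.grip(0,grip_force=40); s=arm.state(); print("grip",round(s["opening"]*85,1),s["grip_force"],s["ee_pos"])
    line([x,y,.20],vel=.25); s=arm.state(); print("lifted",round(s["opening"]*85,1),s["grip_force"],s["wrist_force"])
def insert(i):
    t=tube(i); go([*t,.20],YAW); line([*t,ZR+H+.006],vel=.2)
    for k in range(9):
        o=np.zeros(2) if k==0 else .0015*np.array([np.cos(k*np.pi/4),np.sin(k*np.pi/4)])
        if k: line([*(t+o),ZR+H+.003],vel=.05)
        hit=line([*(t+o),ZR+H-.0275],vel=.04,threshold=6)
        s=arm.state(); foot=s["ee_pos"][2]-H; print("insert",k,hit,s["ee_pos"],"foot",foot,s["wrist_force"])
        if foot<.056: return True
    return False
E
python3 - <<'E'
from h import *
x,y=.4038,-.1492
go([x,y,.13],YAW); pick(x,y); print(insert(-1), arm.state()["time_s"])
P,D=arm.read_camera("scene"); cv2.imwrite("pics/s2.png",cv2.resize(P[130:280,180:380],None,fx=3,fy=3))
E
```

```text
grip 22.2 38.85527759324759 [ 0.40440615 -0.14933142  0.055188  ]
lifted 21.9 39.27708170260303 [ 0.19337289  0.49609655 -1.70543549]
insert 0 True [ 0.59858432 -0.08561273  0.09927857] foot 0.04477857103460616 [-0.39759626 -0.03037065  4.98365687]
True 17.3333
```

View pics/s2.png

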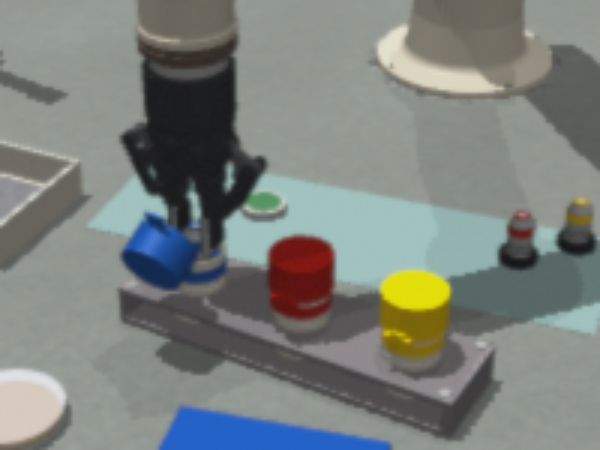

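The blue objective is seated (foot at 44.8 mm against an expected 44 mm), with the cap open behind it. Next I release it and close the cap.

```bash
cat >> h.py <<'E'
def cap_tcp(i,a,r=-.031,z=.014):
    x=r*np.cos(a)+z*np.sin(a); zz=-r*np.sin(a)+z*np.cos(a)
    return [*(tube(i)+ax*(.031+x)),ZR+zz+.006]
def carry(i,a0,a1):
    p=cap_tcp(i,a0); go([*p[:2],.20],YAW); arm.grip(1.0); line(p,vel=.15); arm.grip(0,grip_force=30)
    s=arm.state(); print("cap grip",round(s["opening"]*85,1),s["grip_force"])
    n=int(np.ceil(abs(a1-a0)/.2)); F=[]
    for a in np.linspace(a0,a1,n+1)[1:]:
        line(cap_tcp(i,a),vel=.10); F.append(np.linalg.norm(arm.state()["wrist_force"]))
    s=arm.state(); print("carried",s["ee_pos"],"F",np.round(F,1),round(s["opening"]*85,1))
    arm.grip(1.0); up(.20)
def press(i):
    arm.grip(0,grip_force=20); t=tube(i)-ax*.008
    go([*t,.15],YAW); hit=line([*t,.115],vel=.04,threshold=15); s=arm.state(); print("press",hit,s["ee_pos"][2],s["wrist_force"]); up(.18)
def look(name):
    P,W=avg("scene",4); cv2.imwrite(f"pics/{name}.png",cv2.resize(P[130:280,180:420],None,fx=3,fy=3))
    P,W=avg("top",4)
    for i,n in((1,"yel"),(0,"red"),(-1,"blue")):
        q,_=near(W,*tube(i),.034,.095,.125)
        print(n,"cap top",len(q),q.mean(0)-[*tube(i),0] if len(q) else None)
    return W
E
python3 - <<'E'
from h import *
arm.grip(.8); up(.20); carry(-1,1.95,0); press(-1)
go([.42,.02,.25],YAW); W=look("s3")
for c in((.411,.159),(.367,.207)):print(obj_at(W,*c)); 
print(arm.state()["time_s"])
E
```

```text
cap grip 55.8 31.53232365846634
carried [ 0.60076557 -0.08608751  0.09376348] F [5.6 4.6 5.6 6.  6.8 7.3 9.2 9.  8.7 8.4] 55.4
press True 0.1254398590755973 [-1.79585746  1.0996689   9.83970132]
yel cap top 521 [-0.00062058 -0.00092859  0.10124196]
red cap top 521 [-0.00042886 -0.00056869  0.10119846]
blue cap top 522 [-0.00063455 -0.00024997  0.10119678]
(array([0.41116994, 0.15892729, 0.04836906]), 93)
(array([0.36692441, 0.20714801, 0.04808921]), 94)
27.1917
```

View pics/s3.png

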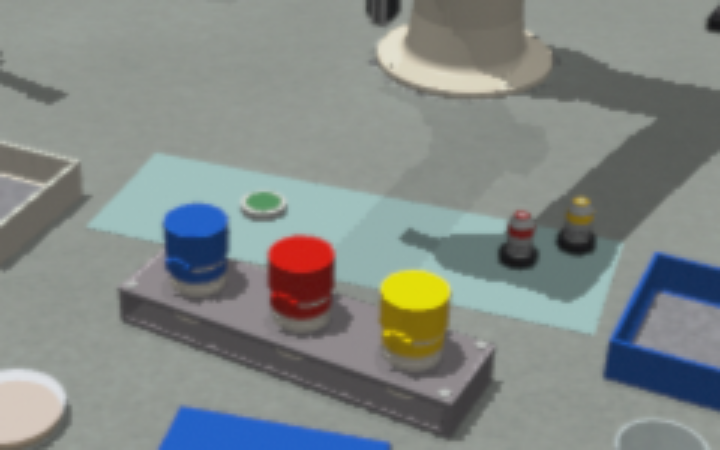

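The blue cap is shut, with its top level with the other two. Red is next.

```bash
cat > job.py <<'E'
from h import *
def job(i,x,y,tag):
    carry(i,0,2.0)
    go([.45,-.1,.25],YAW); P,W=avg("top",4)
    q,_=near(W,*tube(i),.02,.09,.12); print("tube open, pts left at cap-top height:",len(q))
    e,n=obj_at(W,x,y); assert n>50 and len(q)<50
    x,y=e[0]-.001,e[1]+.0005; print("obj",x,y,n)
    go([x,y,.2],YAW+np.pi/2); centre(x,y); pick(x,y)
    assert 18<arm.state()["opening"]*85<27
    assert insert(i)
    arm.grip(.8); up(.20); carry(i,2.0,0); press(i); go([.42,-.02,.25],YAW); look(tag); print(arm.state()["time_s"])
E
python3 -c "
from job import *
job(0,.411,.159,'s4')"
```

```text
cap grip 56.0 30.964875519275665
carried [0.67460901 0.00726896 0.10219539] F [3.3 7.8 6.5 7.7 5.7 3.8 3.  4.9 5.5 6.1] 55.3
tube open, pts left at cap-top height: 0
obj 0.4101487633027242 0.15958837386470215 96
centring opening 23.6 force 20.257250668946654
centring opening 23.2 force 19.858674503630027
grip 22.6 38.906205327948555 [0.41052059 0.15990652 0.05517487]
lifted 22.0 39.21713995048776 [-0.11447132  0.51592349 -0.89065854]
insert 0 True [0.61539729 0.01701274 0.09924372] foot 0.044743724831268546 [-1.49522867e+00  2.27600354e-03  5.02085480e+00]
cap grip 55.3 31.364643489941955
carried [0.62081324 0.01607345 0.09648109] F [ 3.   3.7  6.9  9.1  9.   9.7  9.1 11.1 12.6 15.2] 55.1
press True 0.1254896595460378 [-1.49580087  2.03758838  9.34465802]
yel cap top 521 [-0.00060704 -0.00095911  0.1012671 ]
red cap top 524 [-0.00056624 -0.00060655  0.10119894]
blue cap top 520 [-0.00057862 -0.00032131  0.10130314]
56.4083
```

View pics/s4.png

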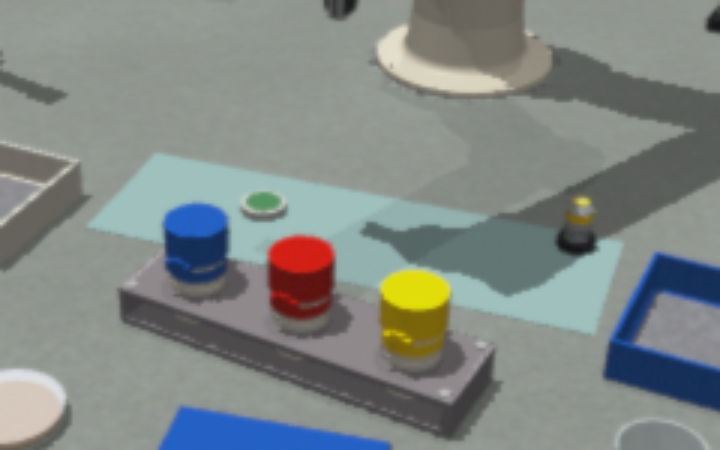

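The red objective is put away and its cap is shut. The yellow objective is still where it was, and I do it now.

```bash
python3 -c "
from job import *
job(1,.367,.207,'s5')
P,W=avg('top',4); cv2.imwrite('pics/t5.png',P)
for n in('top','scene'):
    P,W=avg(n,4); q,_=near(W,.432,-.067,.05,.005,.02); print(n,len(q),mid(q),q.mean(0),cv2.minEnclosingCircle(q[:,:2].astype(np.float32)))
"
```

```text
cap grip 56.1 31.05623871088028
carried [0.69150782 0.1099084  0.10228033] F [3.7 6.8 6.9 7.4 6.  3.5 3.3 4.  5.2 5.5] 55.6
tube open, pts left at cap-top height: 0
obj 0.36594799031336 0.2074883392108547 97
centring opening 23.3 force 19.808945651748218
centring opening 23.2 force 19.727715037297457
grip 21.9 38.87937705439981 [0.36626194 0.20790229 0.05515992]
lifted 22.0 39.24082472745795 [-0.24034929 -0.62597293 -2.09262128]
insert 0 True [0.63217795 0.11953951 0.09926684] foot 0.044766841100038014 [-0.89398867  0.12143878  4.99119427]
cap grip 55.6 31.41906900331378
carried [0.63769254 0.11873803 0.09688252] F [ 3.7  2.2  5.2  8.3  9.5 10.1  8.6  9.8 12.1 15.8] 55.1
press True 0.12554629268664863 [-2.13496112  0.97275074  7.1346734 ]
yel cap top 521 [-0.00061354 -0.000923    0.10119279]
red cap top 521 [-0.00042816 -0.00057045  0.10120391]
blue cap top 521 [-0.00060904 -0.00030126  0.10115553]
86.5083
top 76 [ 0.43046875 -0.09080938  0.01043264] [ 0.42805297 -0.09659551  0.01097795] ((0.4409884214401245, -0.0709087997674942), 0.04751291871070862)
scene 98 [ 0.41456716 -0.09485812  0.00832538] [ 0.41764135 -0.0945797   0.00950314] ((0.41315171122550964, -0.0985013097524643), 0.023560211062431335)
```

```bash
python3 -c "
from h import *
for n in('top','scene'):
    P,W=avg(n,4); x,y=.412,-.098
    for r in(.05,.033,.028):
        q,_=near(W,x,y,r,.005,.02); x,y=mid(q)[:2]
    print(n,len(q),mid(q),q.mean(0),cv2.minEnclosingCircle(q[:,:2].astype(np.float32)),np.percentile(q[:,2],[50,95]))
"
```

```text
top 80 [ 0.42753894 -0.09977325  0.00966669] [ 0.4276653  -0.09806848  0.0108286 ] ((0.42382729053497314, -0.09985445439815521), 0.01987549103796482) [0.01087902 0.01304271]
scene 115 [ 0.41475682 -0.09819889  0.0086394 ] [ 0.41672416 -0.09743748  0.00943213] ((0.4141216576099396, -0.09806672483682632), 0.023387642577290535) [0.00970177 0.01129554]
```

View pics/t5.png

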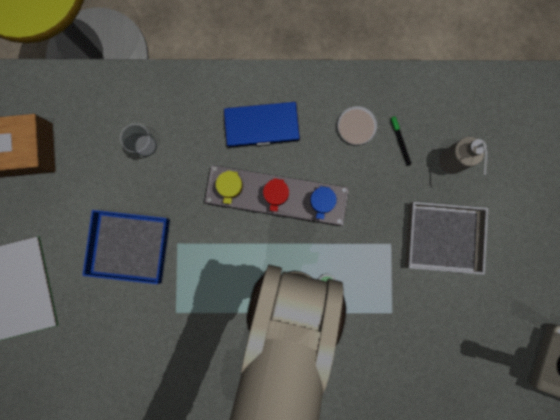

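View pics/s5.png

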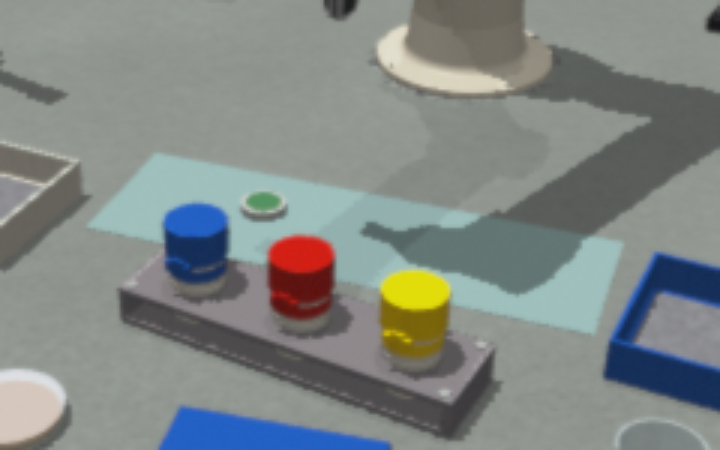

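All three caps are shut. The arm hides the filter at about (325,277) in the top view, and the filter was knocked just now: the scene camera puts it near (.414,-.098). I'll move the arm aside and measure it again.

```bash
python3 -c "
from h import *
go([.42,.25,.25],YAW)
for n in('top','scene'):
    P,W=avg(n,4); x,y=.413,-.098
    for r in(.05,.033,.028):
        q,_=near(W,x,y,r,.005,.02); x,y=mid(q)[:2]
    print(n,len(q),mid(q),q.mean(0),cv2.minEnclosingCircle(q[:,:2].astype(np.float32)),np.percentile(q[:,2],[50,95]))
    cv2.imwrite(f'pics/f_{n}.png',P)
"
```

```text
top 308 [ 0.41262847 -0.09859823  0.01078099] [ 0.41304238 -0.09863052  0.01096865] ((0.41312769055366516, -0.09878897666931152), 0.022821897640824318) [0.01101528 0.01316251]
scene 113 [ 0.41364542 -0.0982565   0.0084573 ] [ 0.41622348 -0.09772972  0.00941242] ((0.41356560587882996, -0.09848654270172119), 0.023557644337415695) [0.00967833 0.01098765]
```

View pics/f_top.png

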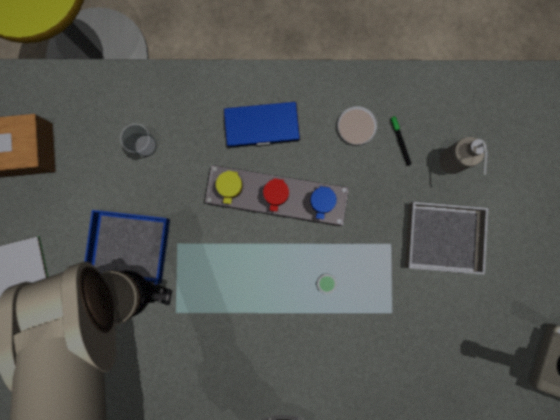

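The filter is at pixel (327,284), world (.4125,-.0985). Its top measures about 11 mm high, which agrees with its 10 mm thickness.

```bash
python3 -c "
from h import *
x,y=.4125,-.0985
go([x,y,.13],YAW); arm.grip(.7); print(line([x,y,.024],vel=.08,threshold=6), arm.state()['ee_pos'])
arm.grip(0,grip_force=30); s=arm.state(); print(s['opening']*85,s['grip_force'],s['wrist_force'])
up(.22); s=arm.state(); print(s['opening']*85,s['grip_force'],s['wrist_force'])
if s['opening']*85>40:
    go([.4975,.36,.22],-.11); line([.4975,.36,.05],vel=.15,threshold=8); arm.grip(.75); up(.25); print('released')
go([.42,-.05,.3],YAW)
W=look('s6'); q,_=near(W,.4975,.36,.06,.008,.03); print(len(q),mid(q),np.median(q[:,2]) if len(q) else 0)
P,_=arm.read_camera('top'); cv2.imwrite('pics/t6.png',P); print(arm.state()['time_s'])
"
```

```text
False [ 0.41280706 -0.0985274   0.02430991]
44.224857103831006 29.56301361322403 [-1.44586193  0.90788944  6.90227071]
44.10179649832055 30.6661194562912 [-0.20183154 -0.56173426 -0.07120921]
released
yel cap top 520 [-0.00057175 -0.00091701  0.10126807]
red cap top 522 [-0.00047467 -0.00054795  0.10117966]
blue cap top 521 [-0.00056422 -0.0002357   0.10126017]
360 [0.49182715 0.35722626 0.01297078] 0.014756912078104738
99.8833
```

View pics/t6.png

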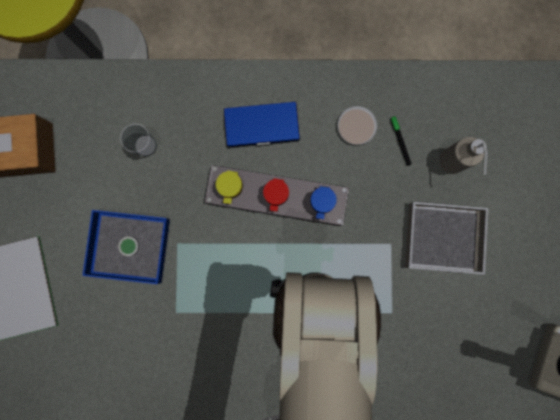

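The filter lies flat in the blue bin at (128,246), all three caps are shut, the bystanders haven't moved and the mat was clear in the previous view.

```bash
python3 -c "
from plant import arm
arm.wait(.5); print(arm.sign_off())"
```

```text
the job is handed in; nothing more can be done
None
```

The job is handed in after about 100 s of robot time: the red, yellow and blue objectives are seated in their own tubes with all three caps shut, the green filter is in the blue bin, and no eyepieces were present; sign-off returned no verdict.

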